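# Set the raclette hood over a fresh half cheese

### The arm

A 6-joint arm with a two-finger parallel gripper is mounted at the origin on the work surface. World frame = base frame: x ahead of the robot, y to its left, z up, the work surface at z = 0. Lengths are in mm, angles in degrees, forces in N, time in s.
With the tool pointing down it reaches from about 300 to 850 mm from the base axis. Payload 4.2 kg.
Tool frame: the origin (TCP) lies at the centre of the arm's flange, where the gripper is bolted on; the fingertips stand 191 mm ahead of it and the grasp point (between the pads) lies 172 mm ahead of it; y points along the fingers, x is the direction in which the jaws open and shut, and the axes are right-handed (so a half turn about y gives the same grasp; the last joint's range is limited). The gripper opens to 91 mm and grips with 3 to 60 N. Pads are 32 mm wide; open, the fingers measure 118 mm over their backs; the gripper's body (76 mm by 178 mm) begins 60 mm behind the grasp point.
Start: joints at [-71.219, 18.312, 89.639, -0, 72.044, -1.146], TCP at [195.976, -540.57, 404.776] pointing down, gripper open.
Joint ranges: [-177.97, 177.97], [-48.28, 115.42], [12.27, 149.76], [-77.06, 257.06], [2.81, 150.46], [-146.56, 146.56]. Speed limits (degrees/s): [147.25, 147.25, 180, 180, 180, 180].

### API

Orientations are given as [roll, pitch, yaw] about the fixed x, y, z axes, in that order (R = Rz(yaw) Ry(pitch) Rx(roll)).
In Python, from workcell import env gives the robot as it stands.
- The arm moves only by the tool carry_out, never from a script. Its argument "increments" is a list of rows, each a list of 3 entries, a list of its own where there are three numbers: the turn, a rotation vector about the tool's x, y, z in rad, then the shift along the tool's x, y, z in mm, then the closure, from 0 (fully open) to 1 (shut). In form: [[[wx, wy, wz], [dx, dy, dz], claw], ...]. A call has 1 to 10 rows; each row is the pose to reach, as a shift and turn from the pose commanded when the call began, along the tool's axes at that moment; what a row does not reach only later rows make up. A row lasts 1/12 s, in which the tool goes at most 41.7 mm and 7.16 degrees, less where a joint would pass 70% of its speed; a pose out of reach is approached as far as the arm can. A call with a gripper value outside its range is refused whole. The fingers move at their own pace and stop on an object; "force" is the grip in N (left out, the last holds). Time passes only in rows, so rows that repeat a pose let the fingers close. It gives the time, the measured TCP pose, the force and the opening at its end, in the units of the state.
- env.state(): the state, without advancing time (a new reading comes with each control period).
- env.grab_frame(name): name is "scene" or "side" or "wrist"; returns a dict with "frame" (480x640x3 uint8, blue, green, red), "z_map" (480x640 float32, mm along the optical axis (not along the pixel's ray), 0 where there is no reading), "camera_matrix" (3x3 intrinsics, pixels), "rvec" (rotation vector, rad) and "tvec" (3), from world to camera coordinates, as OpenCV has them; the wrist camera has in their place "hand_eye" (4x4, takes a point from camera to tool coordinates, whose origin is the TCP and whose axes are the tool frame's). Camera axes: x right, y down, z forward; pixel columns grow to the right and rows downward; lengths in mm; the calibration is good to about 2 mm. A picture is of the moment at which its call begins: read the wrist's pose just before it.
- env.job_done(): hands the job in, once; it reports no verdict.
The state is a dict: "time_s": time; "qpos": joint angles; "qvel": joint speeds; "effort": joint torques, N m; "ee_pos": TCP position; "ee_rot": TCP orientation; "force": force on the tool from outside, world axes, zero at the start; "torque": the same for the moment, N m; "gripper_width": finger opening in mm.
Only numpy, scipy, OpenCV 4.12 (cv2) and the standard library are available. Lean on these libraries where they do the work, as an engineer would, in place of code of your own. Each camera call takes 0.05 s, during which the arm holds its last target. There are 200 camera calls.

### The job

A fresh, taller half wheel of cheese is clamped on the raclette stand, but the heater hood still hangs too low for it. Fit the loose crank on the square end at the top of the spindle and wind the hood up until its underside is about a finger's breadth (15 mm) higher than the cut face of the cheese, then push the cheese carriage fully home beneath it without the cheese knocking the hood. Leave the crank sitting fully down on the spindle, and leave the tableware and food around the stand where they are.

Things in the scene. Friction and masses are not known exactly. Their poses are not given: they have to be found in the camera images.
- raclette: raclette stand, fixed to the counter: stainless base tray 340 x 260 mm, top 26 mm high, with a channel mast 256 mm high at its back (top plate 62 x 74 mm). Origin: on the counter, below the middle of the cheese's home place. Local +x points from the front (where the carriage is pulled out) to the mast, z up; spindle axis at local x = +110 mm, y = 0
- spindle: vertical lifting screw in the mast, turns in place; its top end is a bare steel square 14 mm across flats. Origin: on the axis, at the foot of the square, on a round shoulder 34 mm across, 260 mm above the counter; x and y axes square to the flats, turning with it. Clockwise seen from above raises the hood, 15 mm a turn, anticlockwise lowers it. Needs 0.1 to 0.2 N m; stays where left
- hood: heater hood, a flat stainless box 90 mm (stand's x) x 270 mm (y) x 43 mm high, on the screw's nut straight above the carriage's home place; moves only up and down, 68 mm in all. Origin: centre of its underside. At the start the underside is 15 to 25 mm lower than the cheese's cut face; even fully up its top is 20 mm below the seated crank
- carriage: cheese carriage, slides on rods along the stand's x axis, friction about 2.5 N. On it stands the clamped half wheel of cheese, cut face up: 62 mm thick (x), 230 mm wide (y), 115 mm high. Origin: 38 mm above the counter under the middle of the cheese; fully home, against its stop, it is at the stand's local x = 0; pulled out at negative x (100 to 125 mm at the start)
- cheese_top (a point): middle of the flat cut face of the cheese, its highest level, 161 mm above the counter
- handle (a point): top of the carriage's black upright handle, 25 mm in diameter, top 116 mm and foot 42 mm above the counter; it stands 128 mm in front (stand's -x) of the middle of the cheese, 68 mm in front of the knob of the cheese clamp
- crank: loose steel crank, 0.3 kg, lying flat on the counter, grip up. Boss 32 mm square, 30 mm high, with a 16 mm square through hole, sides parallel to its x and y. Flat arm 18 mm wide, 10 mm thick, flush with the underside, along the crank's +x to 87 mm from the hole axis. Origin: on the underside, on the hole's axis, z up; seated, it is at the spindle's origin. Centre of mass 20 mm from the hole axis
- crank_knob (a point): top centre of the crank's upright black grip, 26 mm in diameter, 53 mm high, its top 68 mm above the crank's underside, 70 mm from the hole axis along the crank's +x. The grip swivels freely on its pin, so holding it does not keep the crank from turning
- pepper_mill: bystander: dark wooden pepper mill, 58 mm in diameter, 153 mm high; origin under its centre
- jam_jar: bystander: jar, 66 mm in diameter, 75 mm high; origin under its centre
- scraper: bystander: cheese scraper lying flat, 240 mm long along its x axis; origin under its middle
- pickle_bowl: bystander: small bowl, 110 mm in diameter, 45 mm high; origin under its centre
- mug: bystander: mug, 80 mm in diameter, 92 mm high; origin under its centre
- plates: bystander: stack of five plates, 178 mm in diameter, 67 mm high; origin under its centre
- bread_board: bystander: board 170 x 220 mm with two long rolls on it, 90 mm high; origin under its centre
- spindle_tip (a point): top centre of the spindle's square, 34 mm above the shoulder; the last 8 mm taper from 14 to 8 mm across. The mast's top plate lies 4 mm below the shoulder
There are look-alikes about, which are no part of the job. What is meant by the crank is not yellow, and is the smaller of those in its own colour.

How it is judged:
By the outcome, as a careful person would: the job done as asked, in the order asked, and still so for the second after the job is handed in, with the robot touching nothing.
It also fails if it takes over 72 s, if anything falls off the work surface, if the arm or the gripper's body presses on something with over 40 N, if the wrist force passes 120 N, or if a joint passes its speed limit or range.

## Working session

There is one attempt and no reset: what is moved stays moved. The work goes in short steps, Python scripts to look and compute and a tool call to move; the robot and the scene stay as the last step left them, time stands still between calls to the robot, and variables do not carry over. Pictures are saved under pics/ and viewed, about 8 in all and at most 12, crops included, and the job is handed in when it is done.

Besides the shell and the picture viewer there is one more tool, called after "Request:" by a JSON object that holds its "op" and its "data", one argument or row to a line. carry_out: Moves the arm, as the interface text tells. Its arguments: {"type":"object","properties":{"increments":{"type":"array","items":{"type":"array"}},"force":{"type":"number"}},"required":["increments"]}

```bash
ls; mkdir -p pics
cat > h.py <<'E'
import numpy as np, cv2
from scipy.spatial.transform import Rotation as R
from workcell import env
def cam(name):
    s=env.state(); f=env.grab_frame(name); K=np.array(f["camera_matrix"])
    if name=="wrist":
        T=np.eye(4);T[:3,:3]=R.from_euler('xyz',s["ee_rot"],degrees=True).as_matrix();T[:3,3]=s["ee_pos"]
        T=T@np.array(f["hand_eye"])
    else:
        T=np.eye(4);T[:3,:3]=cv2.Rodrigues(np.array(f["rvec"],float))[0];T[:3,3]=np.ravel(f["tvec"]);T=np.linalg.inv(T)
    return f["frame"],f["z_map"],K,T
def cloud(z,K,T):
    v,u=np.mgrid[:z.shape[0],:z.shape[1]]
    p=np.stack([(u-K[0,2])/K[0,0]*z,(v-K[1,2])/K[1,1]*z,z],-1)@T[:3,:3].T+T[:3,3]
    p[z==0]=np.nan
    return p
def ray(u,v,K,T,h):
    d=T[:3,:3]@np.array([(u-K[0,2])/K[0,0],(v-K[1,2])/K[1,1],1]);o=T[:3,3]
    return o+d*(h-o[2])/d[2]
E
python3 - <<'E'
from h import *
s=env.state();print({k:np.round(v,2) for k,v in s.items()})
for n in("scene","side","wrist"):
    f,z,K,T=cam(n);cv2.imwrite(f"pics/{n}0.png",f);np.savez(f"{n}0.npz",f=f,z=z,K=K,T=T);print(n,K[0,0],np.round(T,3).tolist(),(z>0).mean())
E
```

```text
pics
{'time_s': np.float64(0.0), 'qpos': array([-71.22,  18.35,  89.71,   0.  ,  72.04,  -1.15]), 'qvel': array([ 0.01, -0.03, -0.01, -0.05,  0.02,  0.06]), 'effort': array([  0.  , -41.25, -23.2 ,   0.07,   0.05,  -0.  ]), 'ee_pos': array([ 195.92, -540.41,  403.94]), 'ee_rot': array([-90.  ,   0.1 , -70.07]), 'force': array([-0.43, -0.08,  0.4 ]), 'torque': array([-0.06, -0.03,  0.02]), 'gripper_width': np.float64(90.96)}
scene 588.1770915275443 [[-0.595, 0.628, -0.502, 1232.724], [0.804, 0.467, -0.369, 562.356], [0.003, -0.623, -0.782, 1381.207], [0.0, 0.0, 0.0, 1.0]] 0.9961393229166666
side 539.5784814960102 [[0.878, -0.308, 0.367, -106.137], [-0.479, -0.561, 0.676, -1043.659], [-0.002, -0.769, -0.64, 1149.315], [0.0, 0.0, 0.0, 1.0]] 0.9957975260416667
wrist 380.17105429994183 [[0.341, -0.898, -0.278, 274.206], [-0.94, -0.327, -0.099, -511.693], [-0.002, 0.295, -0.955, 383.737], [0.0, 0.0, 0.0, 1.0]] 0.9960677083333334
```

View pics/scene0.png

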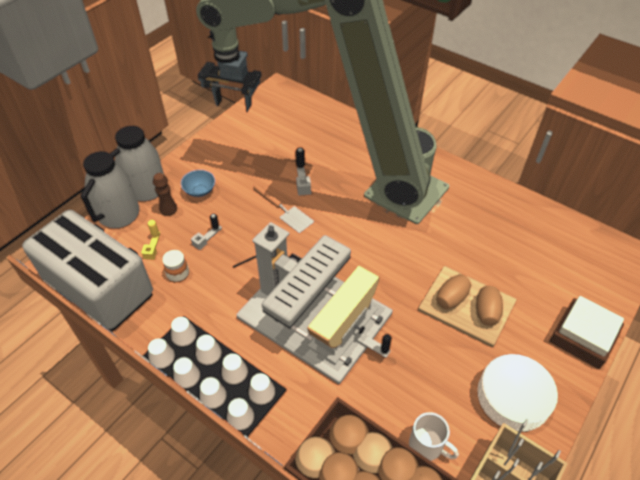

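View pics/side0.png

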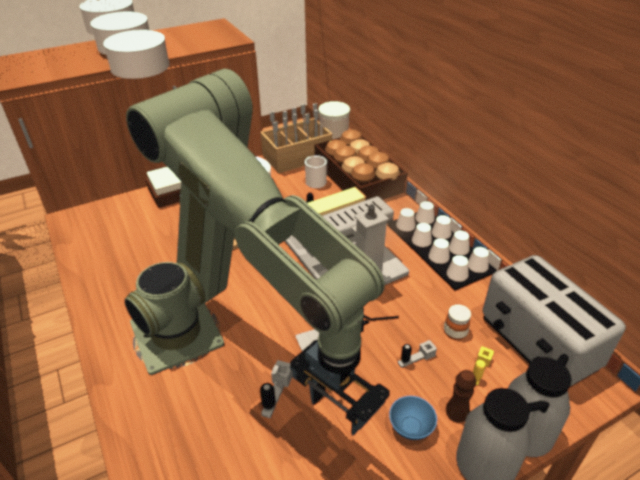

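Look-alikes in the scene view: a yellow crank (151,240), a grey crank A (205,235, grip 213,222) and a grey crank B (303,185, grip 300,157). The yellow one is excluded, so I'll measure A and B.

Run:
```python
from h import *
d=np.load("scene0.npz");f,z,K,T=d["f"],d["z"],d["K"],d["T"];P=cloud(z,K,T)
hsv=cv2.cvtColor(f,cv2.COLOR_BGR2HSV)
def rep(n,u0,u1,v0,v1):
    sub=P[v0:v1,u0:u1].reshape(-1,3);h=hsv[v0:v1,u0:u1].reshape(-1,3)
    g=(h[:,1]<60)&(h[:,2]>70)&(sub[:,2]>4); b=(h[:,2]<60)&(sub[:,2]>15)
    for m,k in((g,'grey'),(b,'black')):
        q=sub[m]
        if len(q)<5: continue
        print(n,k,len(q),'lo',q.min(0).round(),'hi',q.max(0).round(),'top',q[q[:,2]>q[:,2].max()-4].mean(0).round(1), 'ext',np.round(cv2.minAreaRect(q[:,:2].astype(np.float32)),1) if 0 else cv2.minAreaRect(q[:,:2].astype(np.float32)))
rep('A',185,225,208,252);rep('B',285,320,140,198)
# stand
for n,(u0,u1,v0,v1) in dict(masttop=(250,290,222,250),hood=(265,352,235,325),cheese=(305,385,265,345),handle=(375,395,330,360)).items():
    q=P[v0:v1,u0:u1].reshape(-1,3);h=np.sort(q[:,2]);print(n,np.percentile(h,[50,75,90,98,100]).round())
m=cv2.inRange(hsv,(20,40,120),(38,255,255))>0
m[:260]=0;m[:,:300]=0;m[350:]=0;m[:,385:]=0
q=P[m];q=q[q[:,2]>155];print('cheese',len(q),q.mean(0).round(1),cv2.minAreaRect(q[:,:2].astype(np.float32)),np.median(q[:,2]))
crop=np.hstack([cv2.resize(f[200:260,180:240],(400,400),interpolation=cv2.INTER_CUBIC),cv2.resize(f[140:200,270:330],(400,400),interpolation=cv2.INTER_CUBIC)])
cv2.imwrite("pics/crop1.png",crop)
```

```text
A grey 232 lo [ 476. -402.    4.] hi [ 580. -367.   73.] top [ 491.1 -380.3   70.4] ext ((527.8890380859375, -378.49285888671875), (35.528202056884766, 101.26852416992188), 81.40982055664062)
A black 59 lo [ 486. -385.   21.] hi [ 504. -367.   68.] top [ 497.2 -376.5   66.2] ext ((495.83953857421875, -374.8348388671875), (15.212425231933594, 16.491411209106445), 57.482025146484375)
B grey 277 lo [ 120. -344.    4.] hi [ 224. -244.   96.] top [ 130.7 -336.4   95.1] ext ((167.29922485351562, -298.13092041015625), (127.17585754394531, 40.41108322143555), 43.10931396484375)
B black 118 lo [ 121. -345.   23.] hi [ 151. -316.   94.] top [ 138.2 -327.5   92.6] ext ((136.50576782226562, -328.9964599609375), (26.315704345703125, 26.252696990966797), 43.28430938720703)
masttop [nan nan nan nan nan]
hood [nan nan nan nan nan]
cheese [nan nan nan nan nan]
handle [nan nan nan nan nan]
cheese 1949 [557.7 136.7 160.6] ((553.1803588867188, 136.01776123046875), (226.15907287597656, 64.45012664794922), 1.282897710800171) 160.4917811493915
```

View pics/crop1.png

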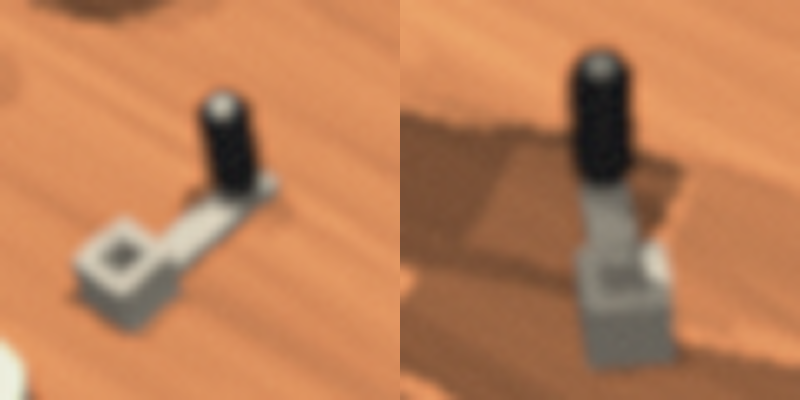

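A is the meant crank: grey, and its grip top is at about 68 mm. B is larger, with its grip at about 94 mm. Next I'll measure the stand and the crank's axes.

```bash
cat >> h.py <<'E'
def inc(pos,yaw,roll=-90.,pitch=0.):
    s=env.state();A=R.from_euler('xyz',s["ee_rot"],degrees=True);B=R.from_euler('xyz',[roll,pitch,yaw],degrees=True)
    sh=A.inv().apply(np.array(pos)-s["ee_pos"]);rv=(A.inv()*B).as_rotvec()
    print("rot",rv.round(4),"shift",sh.round(1),"rows",round(max(np.linalg.norm(sh)/41.7,np.degrees(np.linalg.norm(rv))/7.16),1))
def rect(q): 
    c,w,a=cv2.minAreaRect(q[:,:2].astype(np.float32));return np.round(c,1),np.round(w,1),round(a,1)
E
python3 - <<'E'
from h import *
for n in("scene","side"):
    d=np.load(n+"0.npz");f,z,K,T=d["f"],d["z"],d["K"],d["T"];P=cloud(z,K,T)
    X,Y,Z=P[...,0],P[...,1],P[...,2]
    hsv=cv2.cvtColor(f,cv2.COLOR_BGR2HSV);S=hsv[...,1]
    def reg(x0,x1,y0,y1,z0,z1): return (X>x0)&(X<x1)&(Y>y0)&(Y<y1)&(Z>z0)&(Z<z1)
    for k,m in dict(masttop=reg(480,640,-200,60,251,263),spin=reg(480,640,-200,60,275,300),spintip=reg(480,640,-200,60,290,300),hood=reg(380,740,-50,110,170,215)&(S<90),cheese=reg(380,740,60,250,155,167),handle=reg(450,650,220,330,100,120)&(hsv[...,2]<80),boss=reg(535,600,-430,-340,26,34),grip=reg(460,530,-420,-340,55,74)).items():
        q=P[m]
        if len(q)>8: print(n,k,len(q),'med',np.median(q,0).round(1),rect(q))
    h=Z[reg(400,720,-40,100,165,260)];print(np.histogram(h,np.arange(165,262,6)))
E
```

```text
scene masttop 481 med [568.5 -81.6 255.6] (array([562.3, -87.2]), array([63.9, 76.9]), 89.3)
scene spin 53 med [564.  -83.7 286.9] (array([561.7, -85.4]), array([16.3, 14.5]), 27.9)
scene spintip 17 med [562.1 -83.9 292.8] (array([561.5, -84.4]), array([15. ,  9.8]), 38.9)
scene hood 3350 med [568.6  26.4 181.4] (array([559.6,  10.5]), array([271.8, 120.5]), 1.6)
scene cheese 2165 med [564.8 134.7 160.5] (array([557.9, 116.2]), array([110.1, 271.1]), 89.6)
scene handle 58 med [558.6 265.6 113.3] (array([555.8, 265.7]), array([20.9, 16.6]), 17.2)
scene boss 66 med [ 562.5 -384.8   29. ] (array([ 561.8, -384.7]), array([34.5, 34.4]), 85.9)
scene grip 57 med [ 493.  -381.4   64.7] (array([ 491.3, -382.2]), array([25.8, 23.2]), 43.6)
(array([ 143,  311, 1967,  982,    8,    0,    0,    0,    0,    0,    0,
          0,    0,    0,    0,    0]), array([165, 171, 177, 183, 189, 195, 201, 207, 213, 219, 225, 231, 237,
       243, 249, 255, 261]))
side masttop 358 med [549.6 -95.  256.4] (array([557.5, -87. ]), array([76.7, 66.5]), 0.8)
side spin 50 med [555.4 -88.4 285.9] (array([558.1, -87.8]), array([17. , 11.5]), 3.4)
side spintip 17 med [557.2 -86.5 292. ] (array([558.1, -86.5]), array([10.7, 11.9]), 74.2)
side hood 962 med [560.   29.2 182.9] (array([592.1,  19.1]), array([200. , 108.1]), 4.6)
side cheese 708 med [580.1 134.6 161.5] (array([582.9, 136. ]), array([177.1,  70.5]), 0.6)
side handle 28 med [547.6 256.8 112.1] (array([549.1, 261.2]), array([21.4, 16.7]), 62.0)
side boss 108 med [ 559.5 -384.7   29.6] (array([ 559.2, -385.2]), array([34.8, 35.6]), 89.9)
side grip 85 med [ 485.7 -385.8   66.6] (array([ 487.1, -383.9]), array([23.3, 24.4]), 53.6)
(array([ 43,  43, 452, 457,   4,   0,   0,   0,   0,   0,   0,   0,   0,
         0,   0,   0]), array([165, 171, 177, 183, 189, 195, 201, 207, 213, 219, 225, 231, 237,
       243, 249, 255, 261]))
```

```bash
python3 -c "
from h import *
inc([560,-385,365],-91.5)"
```

```text
rot [ 2.00e-04  3.74e-01 -1.30e-03] shift [-22.   39.2 395.2] rows 9.5
```

Request:
{"op": "carry_out", "data": {
  "increments": [
    [[0,0.374,0],[-22,39,395],0],
    [[0,0.374,0],[-22,39,395],0],
    [[0,0.374,0],[-22,39,395],0],
    [[0,0.374,0],[-22,39,395],0],
    [[0,0.374,0],[-22,39,395],0],
    [[0,0.374,0],[-22,39,395],0],
    [[0,0.374,0],[-22,39,395],0],
    [[0,0.374,0],[-22,39,395],0],
    [[0,0.374,0],[-22,39,395],0],
    [[0,0.374,0],[-22,39,395],0]
  ]
}}

```text
time_s: 0.98
ee_pos: [562.5, -383.4, 364.8]
ee_rot: [-90.0, 0.1, -91.4]
force: [0.0, -0.4, 0.5]
gripper_width: 91.3
```

Request:
{"op": "carry_out", "data": {
  "increments": [
    [[0,0,0],[0,0,0],0],
    [[0,0,0],[0,0,0],0],
    [[0,0,0],[0,0,0],0]
  ]
}}

```text
time_s: 1.23
ee_pos: [559.4, -385.4, 365.3]
ee_rot: [-90.1, 0.0, -91.5]
force: [0.1, -0.7, 0.0]
gripper_width: 90.7
```

Run:
```python
from h import *
s=env.state();print(s["ee_pos"],s["ee_rot"],s["qpos"])
f,z,K,T=cam("wrist");cv2.imwrite("pics/w1.png",f)
P=cloud(z,K,T);X,Y,Z=P[...,0],P[...,1],P[...,2]
for k,(a) in dict(boss=(535,600,-430,-340,26,34),grip=(460,530,-420,-340,60,74)).items():
    m=(X>a[0])&(X<a[1])&(Y>a[2])&(Y<a[3])&(Z>a[4])&(Z<a[5]);q=P[m]
    print(k,len(q),q.mean(0).round(1) if len(q) else 0,rect(q) if len(q)>5 else 0)
```

```text
[ 559.40343027 -385.3707806   365.25946514] [-9.00904381e+01  8.68902794e-03 -9.14887944e+01] [-3.55235640e+01  2.91595176e+01  7.79810718e+01 -4.54158200e-02
  7.29392247e+01  5.59785781e+01]
boss 1036 [ 559.3 -384.7   29.6] (array([ 559. , -384.9]), array([31.4, 32.1]), 87.8)
grip 696 [ 491.7 -382.4   66.4] (array([ 490.6, -382.5]), array([25. , 22.5]), 81.2)
```

View pics/w1.png

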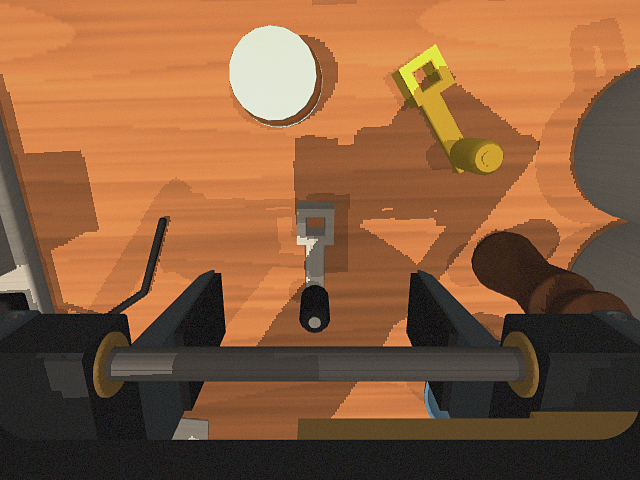

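The wrist view shows the crank boss at (314,220) and its grip at (314,322). The yellow look-alike is at (425,70), the jar at (272,75) and the mill at (505,260). Before going down I'll check the mill's clearance.

Run:
```python
from h import *
for n in("scene","side"):
    d=np.load(n+"0.npz");P=cloud(d["z"],d["K"],d["T"]);X,Y,Z=P[...,0],P[...,1],P[...,2]
    for lo,hi in((70,100),(100,125),(125,160)):
        m=(X>440)&(X<680)&(Y>-600)&(Y<-250)&(Z>lo)&(Z<hi);q=P[m];print(n,lo,len(q),q[:,:2].min(0).round() if len(q) else 0,q[:,:2].max(0).round() if len(q) else 0)
inc([559.4,-384.9,262],-92.2);inc([559.4,-384.9,188],-92.2)
```

```text
scene 70 252 [ 488. -574.] [ 679. -331.]
scene 100 82 [ 499. -575.] [ 542. -536.]
scene 125 180 [ 497. -578.] [ 543. -534.]
side 70 342 [ 481. -584.] [ 680. -330.]
side 100 133 [ 492. -584.] [ 531. -540.]
side 125 339 [ 492. -583.] [ 536. -537.]
rot [0.001  0.0114 0.0001] shift [ -0.9 103.7   0.6] rows 2.5
rot [0.001  0.0114 0.0001] shift [ -0.9 177.7   0.6] rows 4.3
```

Request:
{"op": "carry_out", "data": {
  "increments": [
    [[0,0.011,0],[-1,169,0.6],0],
    [[0,0.011,0],[-1,169,0.6],0],
    [[0,0.011,0],[-1,169,0.6],0],
    [[0,0.011,0],[-1,169,0.6],0],
    [[0,0.011,0],[-1,169,0.6],0],
    [[0,0.011,0],[-1,169,0.6],0],
    [[0,0.011,0],[-1,169,0.6],0]
  ]
}}

```text
time_s: 1.87
ee_pos: [559.5, -385.3, 197.4]
ee_rot: [-90.0, -0.0, -92.2]
force: [1.0, -0.4, 0.4]
gripper_width: 91.1
```

Request:
{"op": "carry_out", "data": {
  "increments": [
    [[0,0,0],[0,0,0],1],
    [[0,0,0],[0,0,0],1],
    [[0,0,0],[0,0,0],1],
    [[0,0,0],[0,0,0],1],
    [[0,0,0],[0,0,0],1],
    [[0,0,0],[0,0,0],1],
    [[0,0,0],[0,0,0],1],
    [[0,0,0],[0,0,0],1]
  ],
  "force": 30
}}

```text
time_s: 2.53
ee_pos: [560.5, -384.2, 196.8]
ee_rot: [-90.0, -0.0, -92.1]
force: [-0.3, 0.3, -0.2]
gripper_width: 40.3
```

Request:
{"op": "carry_out", "data": {
  "increments": [
    [[0,0,0],[0,0,0],1],
    [[0,0,0],[0,0,0],1],
    [[0,0,0],[0,0,0],1],
    [[0,0,0],[0,0,0],1],
    [[0,0,0],[0,-40,0],1],
    [[0,0,0],[0,-80,0],1],
    [[0,0,0],[0,-120,0],1],
    [[0,0,0],[0,-160,0],1],
    [[0,0,0],[0,-200,0],1],
    [[0,0,0],[0,-240,0],1]
  ]
}}

```text
time_s: 3.37
ee_pos: [560.0, -383.9, 438.1]
ee_rot: [-90.1, 0.0, -92.1]
force: [0.7, -0.8, -2.8]
gripper_width: 31.8
```

Request:
{"op": "carry_out", "data": {
  "increments": [
    [[0,0,0],[0,-40,0],1],
    [[0,0,0],[0,-80,0],1],
    [[0,0,0],[0,-120,0],1],
    [[0,0,0],[0,-120,0],1],
    [[0,0,0],[0,-120,0],1]
  ]
}}

```text
time_s: 3.78
ee_pos: [560.1, -384.0, 559.2]
ee_rot: [-89.7, -0.2, -92.1]
force: [-0.5, 0.2, -4.4]
gripper_width: 31.6
```

Run:
```python
from h import *
s=env.state();print(s["ee_pos"],s["ee_rot"],s["gripper_width"],s["force"])
f,z,K,T=cam("wrist");cv2.imwrite("pics/w2.png",f)
P=cloud(z,K,T);A=R.from_euler('xyz',s["ee_rot"],degrees=True)
Q=(P-s["ee_pos"])@A.as_matrix()
# crank grip, boss top relative to tool
for k,m in dict(grip=(Q[...,2]<-50)&(Q[...,2]>-95)&(abs(Q[...,0])<40)&(Q[...,1]>115)&(Q[...,1]<150),boss=(abs(Q[...,2])<30)&(abs(Q[...,0])<15)&(Q[...,1]>150)&(Q[...,1]<200)).items():
    q=Q[m];print(k,len(q),np.median(q,0).round(1) if len(q) else 0,(q.min(0).round(1),q.max(0).round(1)) if len(q) else 0)
    if len(q)>5: print(rect(q[:,[0,2]]))
f,z,K,T=cam("scene");P=cloud(z,K,T);X,Y,Z=P[...,0],P[...,1],P[...,2]
m=(X>540)&(X<580)&(Y>-110)&(Y<-60)
for a,b in((264,284),(284,298)):
    q=P[m&(Z>a)&(Z<b)];print('spin',a,len(q),q.mean(0).round(1),rect(q))
```

```text
[ 560.14807316 -384.02052179  559.23429684] [-89.74351704  -0.16397675 -92.1341023 ] 31.647746815786796 [-0.51420352  0.20406491 -4.44115892]
grip 0 0 0
boss 5122 [  0.2 169.4   8.3] (array([-15. , 165.1, -10.9]), array([ 15. , 197.8,  15.2]))
(array([-0. ,  2.1]), array([26.1, 30. ]), 90.0)
spin 264 40 [564.8 -81.8 273.8] (array([564.1, -77.6]), array([12.3, 24.4]), 43.8)
spin 284 34 [562.2 -83.7 290.2] (array([561.7, -84. ]), array([18.9, 13.5]), 11.5)
```

View pics/w2.png

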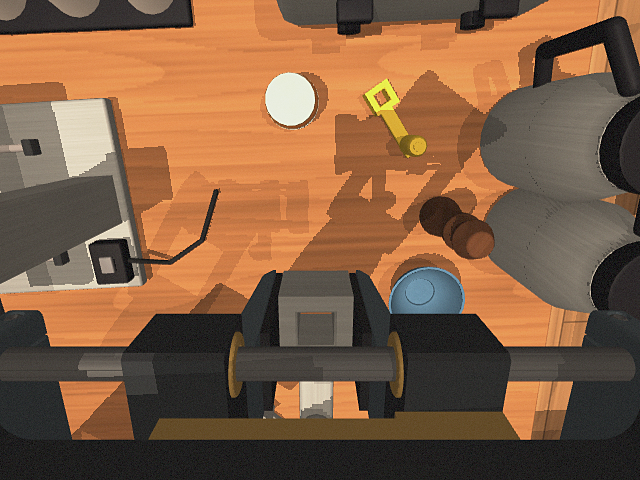

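```bash
python3 -c "
from h import *
inc([505,-86,540],-92)"
```

```text
rot [ 0.0032 -0.0023 -0.0021] shift [-296.    15.3  -66.6] rows 7.3
```

Request:
{"op": "carry_out", "data": {
  "increments": [
    [[0,0,0],[-35,2,-8],1],
    [[0,0,0],[-70,4,-16],1],
    [[0,0,0],[-105,6,-24],1],
    [[0,0,0],[-140,8,-32],1],
    [[0,0,0],[-175,10,-40],1],
    [[0,0,0],[-210,12,-48],1],
    [[0,0,0],[-245,14,-56],1],
    [[0,0,0],[-270,15,-60],1],
    [[0,0,0],[-288,15,-65],1],
    [[0.003,-0.002,-0.002],[-296,15,-67],1]
  ]
}}

```text
time_s: 4.72
ee_pos: [503.7, -83.8, 539.3]
ee_rot: [-90.1, -0.0, -91.9]
force: [-0.8, 0.1, -2.2]
gripper_width: 32.0
```

Request:
{"op": "carry_out", "data": {
  "increments": [
    [[0,0,0],[0,0,0],1],
    [[0,0,0],[0,0,0],1],
    [[0,0,0],[0,0,0],1],
    [[0,0,0],[0,0,0],1]
  ]
}}

```text
time_s: 5.05
ee_pos: [504.9, -87.1, 541.2]
ee_rot: [-89.9, -0.1, -92.1]
force: [-0.6, -0.5, -2.5]
gripper_width: 31.8
```

Run:
```python
from h import *
s=env.state();print(s["ee_pos"],s["ee_rot"],s["gripper_width"],s["force"])
f,z,K,T=cam("wrist");cv2.imwrite("pics/w3.png",f);np.savez("w3.npz",f=f,z=z,K=K,T=T,p=s["ee_pos"],r=s["ee_rot"])
P=cloud(z,K,T);X,Y,Z=P[...,0],P[...,1],P[...,2]
m=(X>530)&(X<590)&(Y>-120)&(Y<-50)
for a,b in((253,258),(258,263),(264,270),(270,284),(284,290),(291.5,300)):
    q=P[m&(Z>a)&(Z<b)]
    if len(q)>5:print('spin',a,len(q),q.mean(0).round(1),rect(q))
```

```text
[504.89674155 -87.08743147 541.15417371] [-89.87749249  -0.13951119 -92.10443865] 31.84956185330177 [-0.62802028 -0.4839808  -2.48582409]
spin 253 5892 [561.9 -87.3 255.7] (array([560. , -86.5]), array([60. , 62.4]), 0.1)
spin 258 1290 [560.2 -84.9 259.8] (array([561.8, -79.3]), array([45.6, 35.9]), 72.3)
spin 264 22 [563.6 -85.  266.7] (array([563.9, -85.5]), array([18.3,  8.9]), 74.4)
spin 270 59 [563.6 -85.1 277.2] (array([563.5, -86. ]), array([19.3,  9.6]), 72.5)
spin 284 194 [560.  -84.9 287.7] (array([558.6, -84.7]), array([14.1, 14. ]), 26.4)
spin 291.5 273 [558.8 -84.7 293.5] (array([558.8, -84.7]), array([10.5, 10.1]), 26.5)
```

View pics/w3.png

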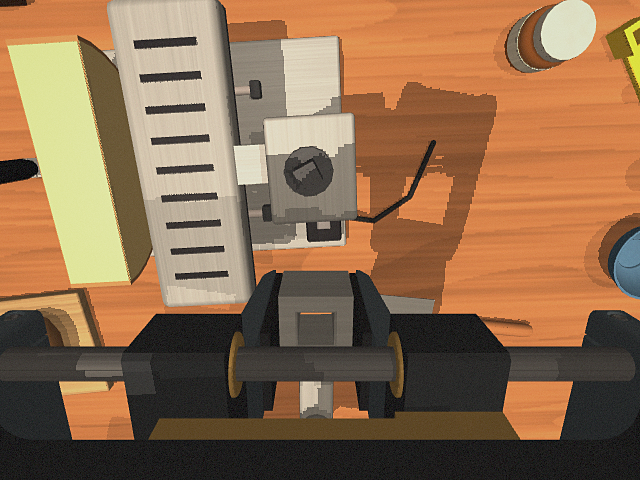

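The hole is at (317,328) in the held boss. The spindle square is at (308,170), turned about 26° (mod 90). I'll get the hole centre in tool coordinates.

Run:
```python
from h import *
d=np.load("w3.npz");P=cloud(d["z"],d["K"],d["T"]);A=R.from_euler('xyz',d["r"],degrees=True).as_matrix();Q=(P-d["p"])@A
ff=Q[272:284,290:345].reshape(-1,3);print('front',np.median(ff,0).round(1))
for r in(275,280,295,305,318,325): 
    q=Q[r,270:365];print(r,[tuple(np.round(x,0).astype(int)) for x in q[::4]])
inc([558.8,-84.7,560],-63.6)
```

```text
front [nan nan nan]
275 [(np.int64(-21), np.int64(184), np.int64(17)), (np.int64(-19), np.int64(184), np.int64(17)), (np.int64(-18), np.int64(187), np.int64(16)), (np.int64(-16), np.int64(190), np.int64(15)), (np.int64(-14), np.int64(191), np.int64(14)), (np.int64(-12), np.int64(190), np.int64(15)), (np.int64(-10), np.int64(191), np.int64(14)), (np.int64(-8), np.int64(190), np.int64(14)), (np.int64(-7), np.int64(189), np.int64(15)), (np.int64(-5), np.int64(190), np.int64(14)), (np.int64(-3), np.int64(191), np.int64(14)), (np.int64(-1), np.int64(191), np.int64(14)), (np.int64(1), np.int64(192), np.int64(14)), (np.int64(3), np.int64(191), np.int64(14)), (np.int64(5), np.int64(191), np.int64(14)), (np.int64(7), np.int64(191), np.int64(14)), (np.int64(9), np.int64(190), np.int64(15)), (np.int64(11), np.int64(190), np.int64(15)), (np.int64(13), np.int64(189), np.int64(15)), (np.int64(15), np.int64(192), np.int64(14)), (np.int64(16), np.int64(189), np.int64(15)), (np.int64(18), np.int64(187), np.int64(16)), (np.int64(20), np.int64(184), np.int64(17)), (np.int64(22), np.int64(185), np.int64
[... 4791 characters left out ...]
int64(-9)), (np.int64(-3), np.int64(184), np.int64(-9)), (np.int64(-1), np.int64(186), np.int64(-10)), (np.int64(1), np.int64(186), np.int64(-10)), (np.int64(3), np.int64(186), np.int64(-10)), (np.int64(5), np.int64(186), np.int64(-10)), (np.int64(7), np.int64(185), np.int64(-10)), (np.int64(8), np.int64(168), np.int64(0)), (np.int64(10), np.int64(167), np.int64(1)), (np.int64(12), np.int64(168), np.int64(0)), (np.int64(13), np.int64(167), np.int64(1)), (np.int64(15), np.int64(167), np.int64(1)), (np.int64(16), np.int64(161), np.int64(4)), (np.int64(16), np.int64(147), np.int64(12)), (np.int64(16), np.int64(140), np.int64(16))]
rot [-0.0017 -0.4976  0.0029] shift [ -4.3 -18.6  53.9] rows 4.0
```

Request:
{"op": "carry_out", "data": {
  "increments": [
    [[0,-0.124,0],[-1,0,14],1],
    [[0,-0.249,0],[-2,0,28],1],
    [[0,-0.373,0],[-3,0,42],1],
    [[-0.002,-0.498,0.003],[-4,10,55.5],1],
    [[-0.002,-0.498,0.003],[-4.5,25,55.5],1],
    [[-0.002,-0.498,0.003],[-4.5,40,55.5],1],
    [[-0.002,-0.498,0.003],[-4.5,40,55.5],1],
    [[-0.002,-0.498,0.003],[-4.5,40,55.5],1],
    [[-0.002,-0.498,0.003],[-4.5,40,55.5],1]
  ]
}}

```text
time_s: 5.85
ee_pos: [560.4, -84.0, 502.8]
ee_rot: [-89.9, -0.0, -63.5]
force: [0.1, -0.2, -2.5]
gripper_width: 32.0
```

Run:
```python
from h import *
s=env.state();print(s["force"],s["qpos"].round(1))
f,z,K,T=cam("wrist");cv2.imwrite("pics/w4.png",f)
P=cloud(z,K,T);X,Y,Z=P[...,0],P[...,1],P[...,2]
q=P[(abs(X-558.8)<16)&(abs(Y+84.7)<16)&(Z>285)&(Z<298)];print(len(q),q.mean(0) if len(q) else 0)
for n in("scene",):
    f,z,K,T=cam(n);cv2.imwrite("pics/s4.png",cv2.resize(f[170:300,200:360],(640,520)))
inc([560.3,-83.9,500],-63.6)
```

```text
[ 0.10219742 -0.23200524 -2.50972937] [-9.7 15.  80.4  0.  84.5 53.8]
0 0
rot [-0.0024  0.0016  0.0013] shift [ 0.1  3.2 -0. ] rows 0.1
```

Request:
{"op": "carry_out", "data": {
  "increments": [
    [[0,0,0],[0,3,0],1],
    [[0,0,0],[0,6,0],1],
    [[0,0,0],[0,9,0],1],
    [[0,0,0],[0,12,0],1],
    [[0,0,0],[0,15,0],1],
    [[0,0,0],[0,18,0],1],
    [[0,0,0],[0,21,0],1],
    [[0,0,0],[0,21,0],1],
    [[0,0,0],[0,21,0],1]
  ]
}}

```text
time_s: 6.7
ee_pos: [560.3, -83.5, 480.7]
ee_rot: [-90.0, 0.0, -63.5]
force: [0.5, -0.9, -3.2]
gripper_width: 32.0
```

Request:
{"op": "carry_out", "data": {
  "increments": [
    [[0,0,0],[0,3,0],1],
    [[0,0,0],[0,6,0],1],
    [[0,0,0],[0,9,0],1],
    [[0,0,0],[0,12,0],1],
    [[0,0,0],[0,15,0],1],
    [[0,0,0],[0,18,0],1],
    [[0,0,0],[0,20,0],1],
    [[0,0,0],[0,20,0],1],
    [[0,0,0],[0,20,0],1]
  ]
}}

```text
time_s: 7.45
ee_pos: [560.3, -83.5, 460.8]
ee_rot: [-90.0, 0.0, -63.5]
force: [0.3, -0.0, -2.1]
gripper_width: 31.8
```

Request:
{"op": "carry_out", "data": {
  "increments": [
    [[0,0,0],[0,1.5,0],1],
    [[0,0,0],[0,3,0],1],
    [[0,0,0],[0,4,0],1],
    [[0,0,0],[0,4.5,0],1],
    [[0,0,0],[0,4.5,0],1],
    [[0,0,0],[0,4.5,0],1]
  ]
}}

```text
time_s: 7.95
ee_pos: [560.2, -83.5, 456.7]
ee_rot: [-90.0, -0.0, -63.5]
force: [-0.4, -0.5, -0.6]
gripper_width: 32.1
```

The crank is seated: the underside is at about 260 mm and the wrist force has dropped. Now I'll release it, slide back to the knob and grip that.

Request:
{"op": "carry_out", "data": {
  "increments": [
    [[0,0,0],[0,0,0],0.3],
    [[0,0,0],[0,0,0],0.3],
    [[0,0,0],[0,0,0],0.3],
    [[0,0,0],[0,0,0],0.3],
    [[0,0,0],[0,0,0],0.3],
    [[0,0,0],[0,-13,0],0.3],
    [[0,0,0],[0,-26,0],0.3],
    [[0,0,0],[0,-26,0],0.3],
    [[0,0,0],[0,-26,0],0.3]
  ]
}}

```text
time_s: 8.7
ee_pos: [560.3, -83.5, 482.8]
ee_rot: [-89.9, -0.0, -63.5]
force: [-0.0, 0.1, -0.3]
gripper_width: 63.9
```

```bash
cat > hood.py <<'E'
from h import *
def hood(c="scene"):
    f,z,K,T=cam(c);P=cloud(z,K,T);X,Y,Z=P[...,0],P[...,1],P[...,2]
    hs=cv2.cvtColor(f,cv2.COLOR_BGR2HSV)
    q=P[(X>440)&(X<680)&(Y>-12)&(Y<58)&(Z>172)&(Z<245)&(hs[...,1]<90)];ch=P[(X>480)&(X<640)&(Y>112)&(Y<158)&(Z>150)&(Z<172)]
    h,e=np.histogram(q[:,2],np.arange(172,246,1.));k=h.argmax();t=q[abs(q[:,2]-e[k])<4]
    print(c,'hoodtop',np.median(t[:,2]).round(2),len(t),rect(t),'cheese',np.median(ch[:,2]).round(2) if len(ch) else None,len(ch))
E
python3 - <<'E'
from hood import *
s=env.state();print(s["ee_pos"],s["ee_rot"],s["gripper_width"])
f,z,K,T=cam("wrist");cv2.imwrite("pics/w5.png",f)
P=cloud(z,K,T);X,Y,Z=P[...,0],P[...,1],P[...,2]
q=P[(abs(X-558.8)<30)&(abs(Y+84.7)<30)&(Z>284)&(Z<293)];print(len(q),np.median(q,0),rect(q))
hood("scene");hood("side")
E
```

```text
[560.29574992 -83.52063449 482.79979845] [-8.99041184e+01 -4.67214550e-02 -6.34838565e+01] 63.90473344544638
3667 [560.09897842 -83.52250815 290.44619013] (array([557.7, -84.8]), array([34. , 66.2]), 29.2)
scene hoodtop 181.71 1827 (array([559.9,  23.1]), array([239.8,  69.9]), 0.0) cheese 160.42 1023
side hoodtop 183.34 691 (array([559.8,  23. ]), array([ 69.7, 239.4]), 90.0) cheese 161.7 440
```

View pics/w5.png

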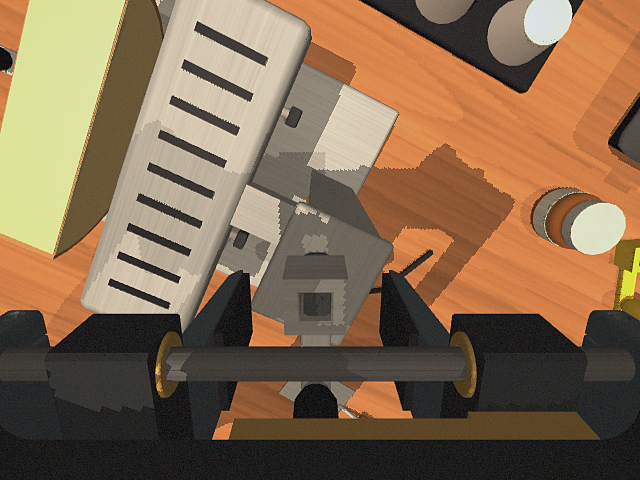

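The picture shows the crank seated, with the square visible in the hole at (317,303) and the boss top at 290 mm. The hood underside is about 21.5 mm below the cheese face, so it needs about 36.5 mm, or 878°.

Request:
{"op": "carry_out", "data": {
  "increments": [
    [[0,0,0],[0,0,-25],0.3],
    [[0,0,0],[0,0,-50],0.3],
    [[0,0,0],[0,0,-71.5],0.3],
    [[0,0,0],[0,0,-71.5],0.3],
    [[0,0,0],[0,0,-71.5],1],
    [[0,0,0],[0,0,-71.5],1],
    [[0,0,0],[0,0,-71.5],1],
    [[0,0,0],[0,0,-71.5],1],
    [[0,0,0],[0,0,-71.5],1],
    [[0,0,0],[0,0,-71.5],1]
  ],
  "force": 15
}}

```text
time_s: 9.68
ee_pos: [496.7, -115.2, 482.1]
ee_rot: [-90.0, 0.0, -63.5]
force: [-0.7, -0.4, 0.1]
gripper_width: 26.6
```

Request:
{"op": "carry_out", "data": {
  "increments": [
    [[0,0,0],[0,0,0],1],
    [[0,0,0],[0,0,0],1],
    [[0,0,0],[0,0,0],1],
    [[0,0,0],[0,0,0],1],
    [[0,0,0],[0,0,0],1]
  ]
}}

```text
time_s: 10.1
ee_pos: [496.5, -115.3, 482.3]
ee_rot: [-89.9, 0.0, -63.5]
force: [1.3, 0.2, -1.8]
gripper_width: 25.9
```

Knob gripped. First quarter turn, to check the forces:

Request:
{"op": "carry_out", "data": {
  "increments": [
    [[0,0,0],[-12.2,0,1.1],1],
    [[0,0,0],[-23.9,0,4.2],1],
    [[0,0,0],[-35,0,9.4],1],
    [[0,0,0],[-45,0,16.4],1],
    [[0,0,0],[-53.6,0,25],1],
    [[0,0,0],[-60.6,0,35],1],
    [[0,0,0],[-65.8,0,46.1],1],
    [[0,0,0],[-68.9,0,57.8],1],
    [[0,0,0],[-70,0,70],1],
    [[0,0,0],[-70,0,70],1]
  ]
}}

```text
time_s: 10.93
ee_pos: [528.9, -20.1, 483.5]
ee_rot: [-89.9, -0.0, -63.4]
force: [0.6, -1.5, 6.8]
gripper_width: 26.0
```

```bash
python3 -c "
from hood import *
s=env.state();print(s['ee_pos'],s['force'],s['torque'],s['gripper_width'],s['qpos'].round(1))
hood();hood('side')"
```

```text
[528.92064747 -20.11088409 483.48092691] [ 0.63785138 -1.53545271  6.80223355] [-0.69494641 -0.21987459  0.03327621] 25.97047815799797 [-3.4 11.8 87.3  0.  80.7 60. ]
scene hoodtop 185.58 1895 (array([559.9,  23. ]), array([ 69.8, 239.7]), 90.0) cheese 160.54 1031
side hoodtop 186.56 774 (array([560.1,  23.3]), array([239.7,  69.8]), 0.2) cheese 161.77 344
```

Request:
{"op": "carry_out", "data": {
  "increments": [
    [[0,0,0],[1.1,0,12.2],1],
    [[0,0,0],[4.2,0,23.9],1],
    [[0,0,0],[9.4,0,35],1],
    [[0,0,0],[16.4,0,45],1],
    [[0,0,0],[25,0,53.6],1],
    [[0,0,0],[35,0,60.6],1],
    [[0,0,0],[46.1,0,65.8],1],
    [[0,0,0],[57.8,0,68.9],1],
    [[0,0,0],[70,0,70],1]
  ]
}}

```text
time_s: 11.78
ee_pos: [623.0, -50.1, 483.9]
ee_rot: [-89.5, 0.2, -63.4]
force: [4.6, 5.2, 6.3]
gripper_width: 25.5
```

Request:
{"op": "carry_out", "data": {
  "increments": [
    [[0,0,0],[12.2,0,-1.1],1],
    [[0,0,0],[23.9,0,-4.2],1],
    [[0,0,0],[35,0,-9.4],1],
    [[0,0,0],[45,0,-16.4],1],
    [[0,0,0],[53.6,0,-25],1],
    [[0,0,0],[60.6,0,-35],1],
    [[0,0,0],[65.8,0,-46.1],1],
    [[0,0,0],[68.9,0,-57.8],1],
    [[0,0,0],[70,0,-70],1]
  ]
}}

```text
time_s: 12.53
ee_pos: [591.1, -146.8, 484.3]
ee_rot: [-89.6, -0.2, -63.5]
force: [2.8, -2.4, 7.2]
gripper_width: 25.8
```

Request:
{"op": "carry_out", "data": {
  "increments": [
    [[0,0,0],[-1.1,0,-12.2],1],
    [[0,0,0],[-4.2,0,-23.9],1],
    [[0,0,0],[-9.4,0,-35],1],
    [[0,0,0],[-16.4,0,-45],1],
    [[0,0,0],[-25,0,-53.6],1],
    [[0,0,0],[-35,0,-60.6],1],
    [[0,0,0],[-46.1,0,-65.8],1],
    [[0,0,0],[-57.8,0,-68.9],1],
    [[0,0,0],[-70,0,-70],1],
    [[0,0,0],[-70,0,-70],1]
  ]
}}

```text
time_s: 13.37
ee_pos: [496.0, -112.8, 483.1]
ee_rot: [-89.7, 0.1, -63.4]
force: [4.2, 3.0, 3.2]
gripper_width: 25.7
```

```bash
python3 -c "
from hood import *
s=env.state();print(s['ee_pos'],s['force'],s['torque'],s['gripper_width'],s['qpos'].round(1))
hood();hood('side')"
```

```text
[ 496.0203631  -112.83144329  483.11174889] [4.15355467 2.9719801  3.19174451] [ 0.55661999 -0.84806244  0.03378857] 25.683481388061576 [-14.2   9.9  89.9   0.3  80.1  49.2]
scene hoodtop 196.66 1867 (array([560. ,  23.1]), array([ 70. , 239.5]), 90.0) cheese 160.36 1020
side hoodtop 197.56 554 (array([559.3,  23. ]), array([ 69.8, 238.1]), 90.0) cheese 161.86 352
```

Request:
{"op": "carry_out", "data": {
  "increments": [
    [[0,0,0],[-12.2,0,1.1],1],
    [[0,0,0],[-23.9,0,4.2],1],
    [[0,0,0],[-35,0,9.4],1],
    [[0,0,0],[-45,0,16.4],1],
    [[0,0,0],[-53.6,0,25],1],
    [[0,0,0],[-60.6,0,35],1],
    [[0,0,0],[-65.8,0,46.1],1],
    [[0,0,0],[-68.9,0,57.8],1],
    [[0,0,0],[-70,0,70],1]
  ]
}}

```text
time_s: 14.22
ee_pos: [527.2, -21.3, 483.1]
ee_rot: [-90.2, -0.1, -63.5]
force: [-0.5, -3.7, 7.4]
gripper_width: 25.8
```

Request:
{"op": "carry_out", "data": {
  "increments": [
    [[0,0,0],[1.1,0,12.2],1],
    [[0,0,0],[4.2,0,23.9],1],
    [[0,0,0],[9.4,0,35],1],
    [[0,0,0],[16.4,0,45],1],
    [[0,0,0],[25,0,53.6],1],
    [[0,0,0],[35,0,60.6],1],
    [[0,0,0],[46.1,0,65.8],1],
    [[0,0,0],[57.8,0,68.9],1],
    [[0,0,0],[70,0,70],1]
  ]
}}

```text
time_s: 14.97
ee_pos: [622.8, -50.6, 483.4]
ee_rot: [-89.6, 0.2, -63.4]
force: [5.2, 5.4, 5.7]
gripper_width: 25.7
```

Request:
{"op": "carry_out", "data": {
  "increments": [
    [[0,0,0],[12.2,0,-1.1],1],
    [[0,0,0],[23.9,0,-4.2],1],
    [[0,0,0],[35,0,-9.4],1],
    [[0,0,0],[45,0,-16.4],1],
    [[0,0,0],[53.6,0,-25],1],
    [[0,0,0],[60.6,0,-35],1],
    [[0,0,0],[65.8,0,-46.1],1],
    [[0,0,0],[68.9,0,-57.8],1],
    [[0,0,0],[70,0,-70],1]
  ]
}}

```text
time_s: 15.72
ee_pos: [590.4, -147.3, 483.4]
ee_rot: [-89.9, -0.2, -63.5]
force: [3.1, -1.3, 6.7]
gripper_width: 26.1
```

Request:
{"op": "carry_out", "data": {
  "increments": [
    [[0,0,0],[-1.1,0,-12.2],1],
    [[0,0,0],[-4.2,0,-23.9],1],
    [[0,0,0],[-9.4,0,-35],1],
    [[0,0,0],[-16.4,0,-45],1],
    [[0,0,0],[-25,0,-53.6],1],
    [[0,0,0],[-35,0,-60.6],1],
    [[0,0,0],[-46.1,0,-65.8],1],
    [[0,0,0],[-57.8,0,-68.9],1],
    [[0,0,0],[-70,0,-70],1],
    [[0,0,0],[-70,0,-70],1]
  ]
}}

```text
time_s: 16.55
ee_pos: [495.9, -113.2, 482.5]
ee_rot: [-89.8, 0.1, -63.4]
force: [5.9, 2.3, 1.6]
gripper_width: 25.7
```

Request:
{"op": "carry_out", "data": {
  "increments": [
    [[0,0,0],[-12.2,0,1.1],1],
    [[0,0,0],[-23.9,0,4.2],1],
    [[0,0,0],[-35,0,9.4],1],
    [[0,0,0],[-45,0,16.4],1],
    [[0,0,0],[-53.6,0,25],1],
    [[0,0,0],[-60.6,0,35],1],
    [[0,0,0],[-65.8,0,46.1],1],
    [[0,0,0],[-68.9,0,57.8],1],
    [[0,0,0],[-70,0,70],1],
    [[0,0,0],[-70,0,70],1]
  ]
}}

```text
time_s: 17.38
ee_pos: [528.7, -20.7, 482.6]
ee_rot: [-90.0, -0.1, -63.4]
force: [0.5, -2.0, 7.3]
gripper_width: 26.0
```

```bash
python3 -c "
from hood import *
s=env.state();print(s['ee_pos'],s['force'],s['torque'],s['gripper_width'],s['qpos'].round(1))
hood();hood('side')"
```

```text
[528.70300597 -20.69135097 482.61703422] [ 0.51629726 -1.9974636   7.31572472] [-0.76896682 -0.36417713  0.01639187] 26.00406633699799 [-3.5 11.8 87.4 -0.1 80.7 60. ]
scene hoodtop 215.39 1950 (array([560.,  23.]), array([239.9,  69.9]), 0.0) cheese 160.52 1021
side hoodtop 216.32 808 (array([560.,  23.]), array([ 69.8, 239.9]), 90.0) cheese 161.89 206
```

Request:
{"op": "carry_out", "data": {
  "increments": [
    [[0,0,0],[1.1,0,12.2],1],
    [[0,0,0],[4.2,0,23.9],1],
    [[0,0,0],[9.4,0,35],1],
    [[0,0,0],[16.4,0,45],1],
    [[0,0,0],[25,0,53.6],1],
    [[0,0,0],[35,0,60.6],1],
    [[0,0,0],[46.1,0,65.8],1],
    [[0,0,0],[54.3,0,68.2],1],
    [[0,0,0],[54.3,0,68.2],1],
    [[0,0,0],[54.3,0,68.2],1]
  ]
}}

```text
time_s: 18.32
ee_pos: [613.9, -38.3, 483.0]
ee_rot: [-89.7, 0.1, -63.5]
force: [5.2, 3.8, 6.7]
gripper_width: 25.8
```

```bash
python3 -c "
from hood import *
s=env.state();print(s['ee_pos'],s['force'],s['torque'],s['gripper_width'],s['qpos'].round(1))
hood();hood('side');hood();hood('side')"
```

```text
[613.91196211 -38.30421052 483.02355412] [5.2443439  3.82091664 6.73576006] [ 0.60763188 -0.81906587 -0.02840136] 25.82515540865992 [-4.7 20.  76.   0.2 83.8 58.7]
scene hoodtop 218.37 1989 (array([560.,  23.]), array([ 70. , 239.8]), 90.0) cheese 160.56 1022
side hoodtop 219.64 924 (array([559.9,  23.1]), array([ 69.8, 239.7]), 90.0) cheese 161.87 226
scene hoodtop 218.68 1966 (array([560.,  23.]), array([ 69.9, 239.8]), 90.0) cheese 160.6 1009
side hoodtop 219.73 938 (array([559.9,  23.1]), array([239.6,  69.6]), 0.0) cheese 161.75 233
```

The hood underside now measures about 15 mm above the cheese face in both views. I'll release the knob and lift clear.

Request:
{"op": "carry_out", "data": {
  "increments": [
    [[0,0,0],[0,0,0],0.3],
    [[0,0,0],[0,0,0],0.3],
    [[0,0,0],[0,0,0],0.3],
    [[0,0,0],[0,0,0],0.3],
    [[0,0,0],[0,0,0],0.2],
    [[0,0,0],[0,-20,0],0.2],
    [[0,0,0],[0,-40,0],0.2],
    [[0,0,0],[0,-60,0],0.2],
    [[0,0,0],[0,-60,0],0.2],
    [[0,0,0],[0,-60,0],0.2]
  ]
}}

```text
time_s: 19.35
ee_pos: [612.7, -39.8, 543.1]
ee_rot: [-89.9, -0.0, -63.5]
force: [0.5, 0.2, -1.1]
gripper_width: 72.9
```

```bash
python3 -c "
from hood import *
s=env.state();print(s['ee_pos'],s['force'],s['gripper_width'])
hood();hood('side')
inc([555,264,530],0);inc([555,264,400],0)"
```

```text
[612.74492985 -39.78347885 543.06181109] [ 0.4772286   0.15765111 -1.11614444] 72.92789861510809
scene hoodtop 218.77 2012 (array([560.1,  23. ]), array([ 69.9, 239.8]), 90.0) cheese 160.48 1006
side hoodtop 219.82 979 (array([559.8,  23.2]), array([239.7,  69.8]), 0.2) cheese 162.19 238
rot [ 9.0000e-04 -1.1081e+00 -2.3000e-03] shift [-297.6   11.2   83.9] rows 8.9
rot [ 9.0000e-04 -1.1081e+00 -2.3000e-03] shift [-297.4  141.2   84.1] rows 8.9
```

Request:
{"op": "carry_out", "data": {
  "increments": [
    [[0,-0.12,0],[-34,1,9],0.1],
    [[0,-0.24,0],[-68,2,18],0.1],
    [[0,-0.36,0],[-102,3,27],0.1],
    [[0,-0.48,0],[-136,5,36],0.1],
    [[0,-0.6,0],[-170,6,45],0.1],
    [[0,-0.72,0],[-204,7,54],0.1],
    [[0,-0.84,0],[-238,9,64],0.1],
    [[0,-0.96,0],[-272,10,74],0.1],
    [[0,-1.08,0],[-297,30,84],0.1],
    [[0.001,-1.108,-0.002],[-297.5,70,84],0.1]
  ]
}}

```text
time_s: 20.28
ee_pos: [554.7, 268.7, 474.6]
ee_rot: [-89.6, -0.6, 0.5]
force: [0.8, 0.1, -0.5]
gripper_width: 81.7
```

Request:
{"op": "carry_out", "data": {
  "increments": [
    [[0,0,0],[0,35,0],0.1],
    [[0,0,0],[0,70,0],0.1],
    [[0,0,0],[0,70,0],0.1],
    [[0,0,0],[0,70,0],0.1]
  ]
}}

```text
time_s: 20.62
ee_pos: [555.1, 263.9, 400.1]
ee_rot: [-90.1, 0.2, 0.0]
force: [0.4, 0.7, 1.7]
gripper_width: 82.0
```

Run:
```python
from h import *
s=env.state();print(s["ee_pos"],s["ee_rot"],s["force"])
f,z,K,T=cam("wrist");cv2.imwrite("pics/w6.png",f)
P=cloud(z,K,T);X,Y,Z=P[...,0],P[...,1],P[...,2]
q=P[(abs(X-555)<40)&(abs(Y-264)<35)&(Z>108)&(Z<122)];print(len(q),q.mean(0) if len(q) else 0,rect(q) if len(q)>5 else 0)
f,z,K,T=cam("scene");P=cloud(z,K,T);X,Y,Z=P[...,0],P[...,1],P[...,2]
q=P[(abs(X-555)<60)&(abs(Y+85)<60)&(Z>284)&(Z<293)];print('boss',len(q),np.median(q,0),rect(q))
q=P[(abs(X-590)<70)&(abs(Y+60)<70)&(Z>315)&(Z<345)];print('knob',len(q),np.median(q,0),np.percentile(q[:,2],95) )
cv2.imwrite("pics/s6.png",cv2.resize(f[170:400,200:480],(800,600)))
```

```text
[555.0802921  263.8924671  400.08755918] [-9.01453535e+01  1.87608259e-01  1.91965770e-03] [0.39867532 0.73899546 1.66141726]
781 [551.56591358 267.22982369 114.0494287 ] (array([551.5, 265.5]), array([24. , 23.4]), 2.2)
boss 137 [561.97019715 -84.05295577 288.61106997] (array([583.6, -66.3]), array([98. , 29.6]), 39.8)
knob 90 [616.04130563 -36.0554739  324.21608395] 329.7084187430459
```

View pics/w6.png

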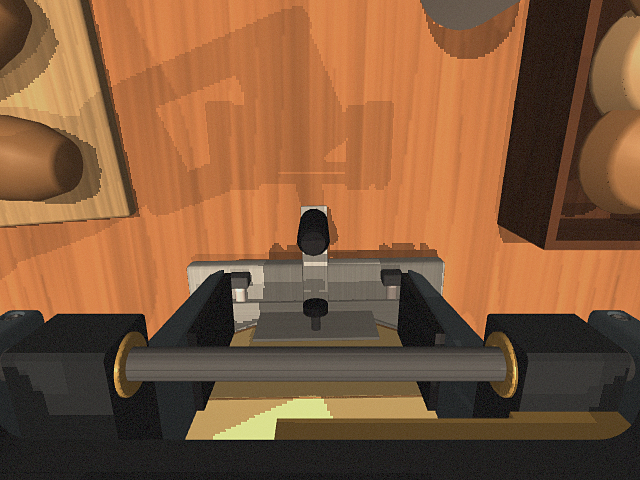

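View pics/s6.png

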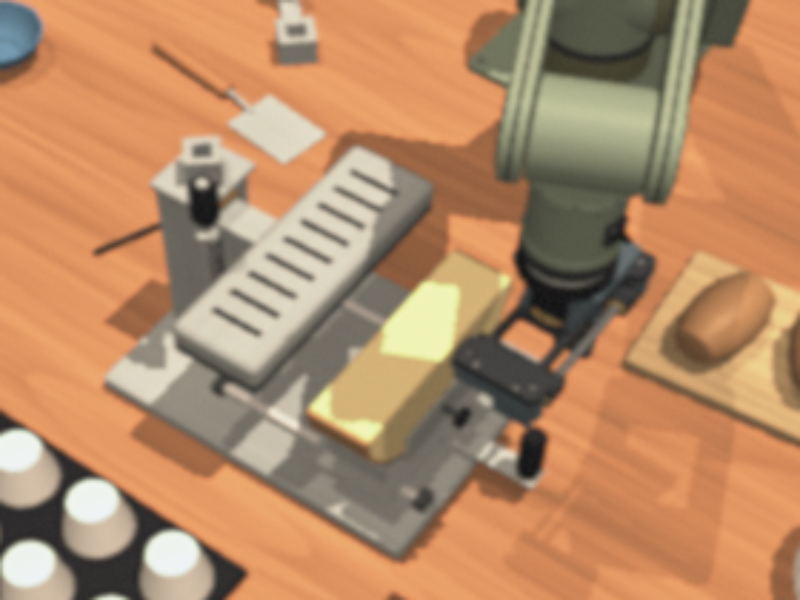

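The handle is at (314,232) in the wrist view. The scene view shows the crank seated with the hood above cheese level. I'll grip the handle.

Request:
{"op": "carry_out", "data": {
  "increments": [
    [[0,0,0],[-3.5,40,1.6],0.2],
    [[0,0,0],[-3.5,75,1.6],0.2],
    [[0,0,0],[-3.5,105,1.6],0.2],
    [[0,0,0],[-3.5,125,1.6],0.2],
    [[0,0,0],[-3.5,136,1.6],0.2],
    [[0,0,0],[-3.5,136,1.6],0.2],
    [[0,0,0],[-3.5,136,1.6],0.2]
  ]
}}

```text
time_s: 21.3
ee_pos: [553.2, 265.9, 268.4]
ee_rot: [-89.9, -0.3, -0.0]
force: [0.6, -0.5, 0.0]
gripper_width: 72.6
```

Request:
{"op": "carry_out", "data": {
  "increments": [
    [[0,0,0],[0,0,0],1],
    [[0,0,0],[0,0,0],1],
    [[0,0,0],[0,0,0],1],
    [[0,0,0],[0,0,0],1],
    [[0,0,0],[0,0,0],1],
    [[0,0,0],[0,0,0],1],
    [[0,0,0],[0,0,0],1],
    [[0,0,0],[0,0,0],1],
    [[0,0,0],[0,0,0],1],
    [[0,0,0],[0,0,0],1]
  ],
  "force": 20
}}

```text
time_s: 22.13
ee_pos: [552.0, 265.6, 266.5]
ee_rot: [-90.0, -0.1, -0.0]
force: [-2.6, 0.5, 2.1]
gripper_width: 24.8
```

Request:
{"op": "carry_out", "data": {
  "increments": [
    [[0,0,0],[0,0,0],1],
    [[0,0,0],[0,0,0],1],
    [[0,0,0],[0,0,-2],1],
    [[0,0,0],[0,0,-5],1],
    [[0,0,0],[0.2,0,-10],1],
    [[0,0,0],[0.3,0,-15],1],
    [[0,0,0],[0.4,0,-20],1],
    [[0,0,0],[0.4,0,-20],1]
  ]
}}

```text
time_s: 22.8
ee_pos: [552.4, 244.3, 266.5]
ee_rot: [-90.1, -0.1, -0.0]
force: [-4.6, -1.0, 3.4]
gripper_width: 24.4
```

Request:
{"op": "carry_out", "data": {
  "increments": [
    [[0,0,0],[0.1,0,-8],1],
    [[0,0,0],[0.3,0,-17],1],
    [[0,0,0],[0.4,0,-26],1],
    [[0,0,0],[0.5,0,-35],1],
    [[0,0,0],[0.7,0,-44],1],
    [[0,0,0],[0.8,0,-53],1],
    [[0,0,0],[1,0,-62],1],
    [[0,0,0],[1.1,0,-71],1],
    [[0,0,0],[1.2,0,-80],1],
    [[0,0,0],[1.2,0,-80],1]
  ]
}}

```text
time_s: 23.63
ee_pos: [553.9, 163.5, 266.5]
ee_rot: [-90.2, -0.1, -0.0]
force: [-2.5, -3.0, 3.2]
gripper_width: 24.5
```

Request:
{"op": "carry_out", "data": {
  "increments": [
    [[0,0,0],[0,0,-2],1],
    [[0,0,0],[0,0,-4],1],
    [[0,0,0],[0.1,0,-6],1],
    [[0,0,0],[0.1,0,-8],1],
    [[0,0,0],[0.2,0,-10],1],
    [[0,0,0],[0.2,0,-11],1],
    [[0,0,0],[0.2,0,-11],1]
  ]
}}

```text
time_s: 24.22
ee_pos: [554.1, 154.5, 266.5]
ee_rot: [-90.0, -0.1, 0.0]
force: [-3.7, 1.3, 2.1]
gripper_width: 24.8
```

Request:
{"op": "carry_out", "data": {
  "increments": [
    [[0,0,0],[0,0,-1],1],
    [[0,0,0],[0,0,-2],1],
    [[0,0,0],[0,0,-3],1],
    [[0,0,0],[0,0,-4],1],
    [[0,0,0],[0,0,-4],1],
    [[0,0,0],[0,0,-4],1]
  ]
}}

```text
time_s: 24.72
ee_pos: [554.0, 152.6, 266.5]
ee_rot: [-89.7, -0.2, -0.1]
force: [-3.9, 12.1, 1.4]
gripper_width: 24.9
```

Request:
{"op": "carry_out", "data": {
  "increments": [
    [[0,0,0],[0,0,-1],1],
    [[0,0,0],[0,0,-2],1],
    [[0,0,0],[0,0,-2],1],
    [[0,0,0],[0,0,-2],1]
  ]
}}

```text
time_s: 25.05
ee_pos: [554.0, 151.8, 266.5]
ee_rot: [-89.5, -0.2, -0.1]
force: [-4.0, 18.3, -1.0]
gripper_width: 24.3
```

Run:
```python
from hood import *
print(env.state()["force"])
for c in("scene","side"):
    f,z,K,T=cam(c);P=cloud(z,K,T);X,Y,Z=P[...,0],P[...,1],P[...,2]
    q=P[(abs(X-553)<40)&(abs(Y-153)<30)&(Z>90)&(Z<120)];print(c,len(q));hood(c)
```

```text
[-4.04100954 18.28316718 -0.95988943]
scene 20
scene hoodtop 218.47 1688 (array([562.2,  23. ]), array([234.8,  69.9]), 0.0) cheese 161.79 81
side 0
side hoodtop 219.7 954 (array([560.,  23.]), array([ 69.8, 239.1]), 89.9) cheese 165.21 52
```

It is against the stop: force rose to 18 N with no further travel. I'll open and retreat upward.

Request:
{"op": "carry_out", "data": {
  "increments": [
    [[0,0,0],[0,0,0],0.2],
    [[0,0,0],[0,0,0],0.2],
    [[0,0,0],[0,0,0],0.2],
    [[0,0,0],[0,0,0],0.2],
    [[0,0,0],[0,0,0],0.2],
    [[0,0,0],[0,0,0],0.2],
    [[0,0,0],[0,-25,5],0.2],
    [[0,0,0],[0,-60,20],0.2],
    [[0,0,0],[0,-95,50],0.2],
    [[0,0,0],[0,-130,85],0.2]
  ]
}}

```text
time_s: 26.08
ee_pos: [553.9, 224.7, 389.8]
ee_rot: [-90.0, -0.2, -0.1]
force: [1.0, 0.4, 0.8]
gripper_width: 72.8
```

Request:
{"op": "carry_out", "data": {
  "increments": [
    [[0,0,0],[0,-20,35],0.2],
    [[0,0,0],[0,-40,70],0.2],
    [[0,0,0],[0,-60,100],0.2],
    [[0,0,0],[0,-60,100],0.2],
    [[0,0,0],[0,-60,100],0.2],
    [[0,0,0],[0,-60,100],0.2]
  ]
}}

```text
time_s: 26.58
ee_pos: [553.5, 324.4, 446.9]
ee_rot: [-90.1, -0.1, -0.0]
force: [-0.6, 0.1, 0.0]
gripper_width: 73.0
```

Run:
```python
from hood import *
s=env.state();print(s["ee_pos"],s["force"])
f0=np.load("scene0.npz")
for c in("scene","side"):
    f,z,K,T=cam(c);P=cloud(z,K,T);X,Y,Z=P[...,0],P[...,1],P[...,2]
    hs=cv2.cvtColor(f,cv2.COLOR_BGR2HSV)
    q=P[(abs(X-553)<30)&(abs(Y-153)<30)&(Z>104)&(Z<122)&(hs[...,2]<80)];print(c,'handle',len(q),q.mean(0).round(1) if len(q) else 0,rect(q) if len(q)>5 else 0)
    q=P[(abs(X-559)<22)&(abs(Y+85)<22)&(Z>286)&(Z<300)];print('boss top',len(q),np.median(q,0).round(1))
    hood(c)
    if c=="scene": cv2.imwrite("pics/s7.png",f)
f,z,K,T=cam("wrist");P=cloud(z,K,T);X,Y,Z=P[...,0],P[...,1],P[...,2]
q=P[(abs(X-553)<30)&(abs(Y-153)<30)&(Z>110)&(Z<120)];print('wrist handle',len(q),q.mean(0).round(1) if len(q) else 0,rect(q) if len(q)>5 else 0)
```

```text
[553.54034251 324.44994479 446.86505686] [-0.58970423  0.08482143  0.00299428]
scene handle 54 [559.3 154.7 113.1] (array([557.6, 154.4]), array([21.7, 15.1]), 2.8)
boss top 124 [560.9 -85.1 289.8]
scene hoodtop 218.41 1958 (array([559.9,  23. ]), array([ 69.8, 239.8]), 90.0) cheese None 0
side handle 0 0 0
boss top 100 [557.5 -87.2 290.5]
side hoodtop 219.68 953 (array([559.8,  23.1]), array([239.5,  69.6]), 0.2) cheese None 0
wrist handle 369 [553.9 156.1 114.3] (array([554.3, 154.9]), array([20.5, 21.9]), 61.7)
```

View pics/s7.png

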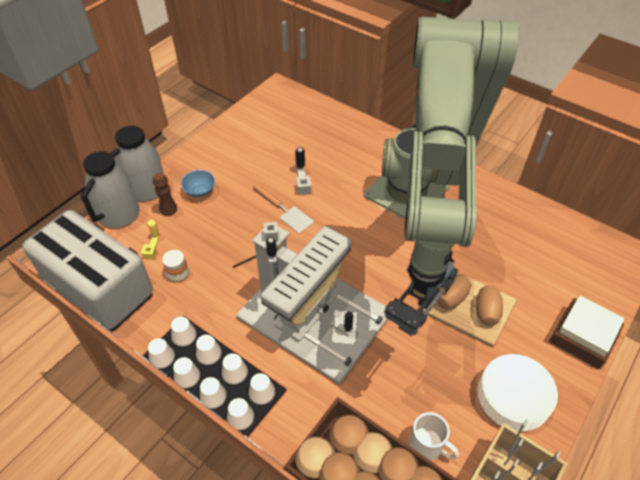

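The scene shows the cheese under the hood, the crank seated and the tableware untouched. The handle reads about 1 mm off my expected home position, so I'll give it a light confirming push with closed fingers.

Request:
{"op": "carry_out", "data": {
  "increments": [
    [[0,0,0],[0.5,30,-20],1],
    [[0,0,0],[0.5,60,-40],1],
    [[0,0,0],[0.5,95,-60],1],
    [[0,0,0],[0.5,130,-80],1],
    [[0,0,0],[0.5,160,-95],1],
    [[0,0,0],[0.5,179,-110],1],
    [[0,0,0],[0.5,179,-115],1],
    [[0,0,0],[0.5,179,-115],1],
    [[0,0,0],[0.5,179,-115],1],
    [[0,0,0],[0.5,179,-115],1]
  ]
}}

```text
time_s: 27.67
ee_pos: [555.4, 210.8, 270.8]
ee_rot: [-89.9, -0.4, 0.0]
force: [-0.5, 0.2, -0.2]
gripper_width: 8.9
```

Request:
{"op": "carry_out", "data": {
  "increments": [
    [[0,0,0],[0,0,-3],1],
    [[0,0,0],[0,0,-6],1],
    [[0,0,0],[0,0,-9],1],
    [[0,0,0],[0,0,-12],1],
    [[0,0,0],[0,0,-15],1],
    [[0,0,0],[0,0,-18],1],
    [[0,0,0],[0,0,-20],1],
    [[0,0,0],[0,0,-22],1],
    [[0,0,0],[0,0,-24],1],
    [[0,0,0],[0,0,-24],1]
  ]
}}

```text
time_s: 28.5
ee_pos: [554.6, 185.7, 268.7]
ee_rot: [-90.0, -0.1, -0.0]
force: [-0.2, -0.5, -0.4]
gripper_width: 1.0
```

Request:
{"op": "carry_out", "data": {
  "increments": [
    [[0,0,0],[0,0,-1],1],
    [[0,0,0],[0,0,-2],1],
    [[0,0,0],[0,0,-3],1],
    [[0,0,0],[0,0,-4],1],
    [[0,0,0],[0,0,-4],1]
  ]
}}

```text
time_s: 28.92
ee_pos: [554.6, 182.4, 268.8]
ee_rot: [-89.9, -0.2, -0.0]
force: [-0.0, 2.8, -0.2]
gripper_width: 0.7
```

Request:
{"op": "carry_out", "data": {
  "increments": [
    [[0,0,0],[0,0,-1],1],
    [[0,0,0],[0,0,-2],1],
    [[0,0,0],[0,0,-2],1],
    [[0,0,0],[0,0,-2],1]
  ]
}}

```text
time_s: 29.25
ee_pos: [554.6, 181.7, 268.9]
ee_rot: [-89.7, -0.2, -0.1]
force: [-0.8, 8.6, -0.9]
gripper_width: 0.3
```

Request:
{"op": "carry_out", "data": {
  "increments": [
    [[0,0,0],[0,0,-1],1],
    [[0,0,0],[0,0,-2],1],
    [[0,0,0],[0,0,-2],1],
    [[0,0,0],[0,0,-2],1]
  ]
}}

```text
time_s: 29.58
ee_pos: [554.5, 180.9, 268.9]
ee_rot: [-89.5, -0.2, -0.1]
force: [-1.5, 14.0, -1.8]
gripper_width: 0.2
```

The force rose at once (2.8, 8.6, 14 N) at the expected contact point, so the carriage is on its stop. I'll retreat and hand in.

Request:
{"op": "carry_out", "data": {
  "increments": [
    [[0,0,0],[0,0,20],1],
    [[0,0,0],[0,0,50],1],
    [[0,0,0],[0,-30,80],1],
    [[0,0,0],[0,-65,100],1],
    [[0,0,0],[0,-100,110],1],
    [[0,0,0],[0,-120,110],1],
    [[0,0,0],[0,-120,110],1],
    [[0,0,0],[0,-120,110],1]
  ]
}}

```text
time_s: 30.25
ee_pos: [554.2, 288.0, 389.9]
ee_rot: [-90.0, -0.3, 0.0]
force: [0.5, 0.0, -0.7]
gripper_width: 0.2
```

Run:
```python
from hood import *
s=env.state();print(s["time_s"],s["ee_pos"],s["force"])
hood("scene");hood("side")
f,z,K,T=cam("scene");P=cloud(z,K,T);X,Y,Z=P[...,0],P[...,1],P[...,2]
hs=cv2.cvtColor(f,cv2.COLOR_BGR2HSV)
q=P[(abs(X-553)<30)&(abs(Y-153)<30)&(Z>104)&(Z<122)&(hs[...,2]<80)];print('handle',q.mean(0).round(1),rect(q))
q=P[(abs(X-559)<22)&(abs(Y+85)<22)&(Z>286)&(Z<300)];print('boss',np.median(q,0).round(1))
print(env.job_done())
```

```text
30.25 [554.22410387 287.97068488 389.8722224 ] [ 0.50167964  0.00748456 -0.73436231]
scene hoodtop 218.47 1950 (array([560.,  23.]), array([239.8,  70. ]), 0.0) cheese None 0
side hoodtop 219.69 932 (array([560.4,  23.1]), array([238.7,  69.9]), 0.1) cheese None 0
handle [559.4 155.  113.1] (array([559.4, 154.9]), array([20. , 17.9]), 32.4)
boss [561.5 -85.6 289.5]
the job is handed in; nothing more can be done
None
```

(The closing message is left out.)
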